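Open the clamping fixture and raise the finished grille disc

TASK

The glued grille disc in the clamping fixture has set. With closed fingers, push the upright lug of the lock slide towards the catch until the slide is fully home and frees the catch, press the catch tab down so that the clamp arm springs fully open, then press the ejector key right down and finish while still holding it down, so that the disc stands raised clear of its nest. Do not touch the disc, and leave the things lying round the fixture where they are.

Things in the scene. Friction and masses are not known exactly. Their poses are not given: they have to be found in the camera images.
- fixture: bench fixture, fixed; light grey base plate, dark nest block. Origin on the bench under the nest's centre; x from the catch (front) to the clamp hinge (back), y to the key's side, z up. Plate x -123..99, y -81..125, top 18 mm; nest block x, y -50..50, top 48; closed clamp arm x -51..88, 30 wide, top 74; open: upright at x 55..120, 195 high; catch hook x -72..-46, 76 high
- lock (a joint): lock slide: a steel bar in a guide across the front of the plate, with a block that stands under the catch tab while locked. m, 0 = locked (starts between 0 and 0.003), 0.020 = fully home, the catch is free; it moves along the fixture's +y, resists with about 1.5 N and stays where it is left
- lock_lug (a point): middle of the outer face of the lock slide's upright lug (24 mm wide, 8 mm thick, its top 12 mm above this point and 49 mm above the bench), on the side away from the ejector key; push this face along the fixture's +y. The point moves with the slide. Beside the face the base plate's top is 20 mm below this point
- catch (a joint): spring catch, a hook over the nose of the clamp arm with a thumb tab. rad, 0 = hooked, lets the arm go at about 0.15, end stop 0.32; it springs back. Cannot be pressed while the lock slide is under it
- catch_tab (a point): centre of the finger area on top of the catch tab (28 mm wide across, dark steel with ridges, 46 mm above the bench at the front middle of the fixture). Press straight down: about 5 mm frees the clamp arm (some 3 N), 11 mm to the end stop (some 5 N). Moves with the catch
- clamp (a joint): clamp arm, steel with a rubber pad that presses on the disc, hinged at the back of the fixture along its y. rad, 0 = closed, 1.8 = fully open, upright and leaning a little back; a spring opens it in about 1 s as soon as the catch lets go, and holds it there
- key (a joint): ejector lever, whose outer end is the key: pressing the key lifts the plunger under the disc. rad, 0 = up, 0.17 = right down on its stop; it springs back when let go
- key_cap (a point): centre of the top of the ejector key, a black ridged cap 36 mm along the fixture's x by 30 mm along its y, 46 mm above the bench, beside the nest. Press straight down: 7 mm to the stop, 2.5 N at first, some 5 N at the stop. Moves with the key
- disc: the perforated disc itself; origin at the centre of its underside
- disc_centre (a point): centre of the perforated grey plastic disc, 78 mm across, 4 mm thick, loose in the round recess of the nest; 44 mm above the bench at rest, 54 mm when the key is right down
- loose_ring: bystander: dark plastic ring, 34 mm across, 16 mm high, near the ejector key; origin under its centre
- driver: bystander: red screwdriver, 195 mm long, lying beside the fixture; origin on the bench under its middle, its own y along it
- small_brush: bystander: small brush, 153 mm long, lying behind the fixture; origin on the bench under its middle, its own y along it
- glue: bystander: upright glue bottle, 41 mm across, 112 mm high, behind the fixture; origin under its centre
Not all that is in view belongs to the job. What is shaped like the disc but green, red or turquoise is not meant.

How it is judged:
By the outcome, as a careful person would: the job done as asked, in the order asked, and still so for the second after the job is handed in, while the arm keeps its last pose, push and grip.
It also fails if it takes over 42 s, if anything falls off the work surface, if the arm or the gripper's body presses on something with over 40 N, if the wrist force passes 120 N, or if a joint passes its speed limit or range.

ROBOT

A 7-joint arm with a two-finger parallel gripper is mounted at the origin on a cart in front of the work surface, level with it; the furniture and walls round the work are solid. World frame = base frame: x ahead of the robot, y to its left, z up, the work surface at z = 0. Lengths are in mm, angles in rad, forces in N, time in s.
With the tool pointing down it reaches from about 400 to 900 mm from the base axis. Payload 5.5 kg.
Tool frame: the origin (TCP) lies midway between the tips of the shut fingers; the grasp point (between the pads) lies 19 mm behind it; z points along the fingers, x is the direction in which the jaws open and shut, and the axes are right-handed (so a half turn about z gives the same grasp; the last joint's range is limited). The gripper opens to 85 mm and grips with 20 to 120 N. Pads are 22 mm wide; open, the fingers measure 114 mm over their backs; the gripper's body (76 mm by 85 mm) begins 54 mm behind the grasp point. The pads swing forward as they close: fully open they stand 13 mm farther back than shut.
Start: joints at [-1.014, 0.501, -0.427, 1.55, 0.221, 1.138, -0.21], TCP at [188.196, 622.159, 231.31] pointing down, gripper open.
Joint ranges: [-2.88, 2.88], [-0.31, 2.03], [-1.54, 1.56], [0.2, 2.42], [-1.41, 4.55], [0.19, 2.02], [-2.57, 2.57]. Speed limits (rad/s): [2.57, 2.57, 3.14, 3.14, 3.14, 3.14, 3.14].

INTERFACE

Orientations are given as a 3x3 rotation matrix whose columns are the frame's x, y, z axes.
In Python, from plant import env gives the robot as it stands.
- The arm moves only by the shell command python3 -m crank 'ROWS' [OPENING]. ROWS is a JSON object of lists of equal length, an entry for each row: "xyz": the shift along the world's x, y, z in cm, a list of three; "delta_rot": the turn, a rotation vector about the world's x, y, z in degrees, a list of three. A call has 1 to 10 rows; each row shifts and turns the commanded pose from where the row before left it; what a row does not reach is not made up. A row lasts 1/12 s, in which the tool goes at most 41.7 mm and 7.16 degrees, less where a joint would pass 70% of its speed; a pose out of reach is approached as far as the arm can. A call with a gripper value outside its range is refused whole. OPENING is the closure, from 0 (fully open) to 1 (shut), set as the call begins (- or left out, the last holds). The fingers move at their own pace and stop on an object; the grip force is fixed at half the most. Time passes only in rows, so rows that do not move let the fingers close. It gives the time, the measured TCP pose, the force and the opening at its end, in the units of the state.
- env.state(): the state, without advancing time (a new reading comes with each control period).
- env.capture(name): name is "scene" or "top" or "wrist"; returns a dict with "img" (480x640x3 uint8, red, green, blue), "fovy" (degrees; the focal length in pixels is half the picture's height over the tangent of half this angle, whatever the lens; pixels are square), "cx", "cy" (the principal point, pixels), "camera_from_world" (4x4, takes a point from world to camera coordinates); the wrist camera has in their place "tool_from_camera" (4x4, takes a point from camera to tool coordinates, whose origin is the TCP and whose axes are the tool frame's). Camera axes: x right, y up, looking along -z (the intrinsics and any distortion apply to the point x, -y, -z); pixel columns grow to the right and rows downward; lengths in mm; the calibration is good to about 2 mm. A picture is of the moment at which its call begins: read the wrist's pose just before it. There is no depth.
- env.job_done(): hands the job in, once; it reports no verdict.
The state is a dict: "clock": time; "qpos": joint angles; "qvel": joint speeds; "joint_efforts": joint torques, N m; "ee_pos": TCP position; "ee_rot": TCP orientation; "contact_force": force on the tool from outside, world axes, zero at the start; "torque": the same for the moment, N m; "gripper_width": finger opening in mm.
Only numpy, scipy, OpenCV 4.12 (cv2) and the standard library are available. Lean on these libraries where they do the work, as an engineer would, in place of code of your own. Each camera call takes 0.05 s, during which the arm holds its last target.

## Working session

There is one attempt and no reset: what is moved stays moved. The work goes in short steps, Python scripts to look and compute and a shell command to move; the robot and the scene stay as the last step left them, time stands still between calls to the robot, and variables do not carry over. Pictures are saved under pics/ and viewed, and the job is handed in when it is done.

```bash
mkdir -p pics; ls; cat > h.py <<'E'
import numpy as np,cv2
from plant import env
def snap(n,f):
    c=env.capture(n); cv2.imwrite('pics/'+f,cv2.cvtColor(c['img'],cv2.COLOR_RGB2BGR)); return c
E
python3 - <<'E'
from h import *
import pickle
s=env.state();print(s)
for n in ['scene','top','wrist']:
    c=snap(n,n+'0.png');pickle.dump(c,open(n+'0.pkl','wb'));print(n,{k:v for k,v in c.items() if k!='img'})
E
```

```text
pics
{'clock': 0.0, 'qpos': array([-1.01382754,  0.50186498, -0.4268098 ,  1.55145425,  0.22083292,
        1.13828336, -0.21031569]), 'qvel': array([ 0.00062324,  0.00094189,  0.0012045 ,  0.00133224,  0.00147129,
       -0.0001592 ,  0.00069118]), 'joint_efforts': array([ 1.07720400e-03, -5.69538760e+01, -5.81537917e+00, -2.80930316e+01,
        1.08203210e-02,  1.22210200e-02, -1.16988301e-05]), 'ee_pos': array([188.05471475, 621.48097297, 230.24848049]), 'ee_rot': array([[ 2.89493866e-01,  9.57179672e-01, -6.13190715e-04],
       [ 9.57177897e-01, -2.89494511e-01, -1.84446017e-03],
       [-1.94299512e-03, -5.29726942e-05, -9.99998111e-01]]), 'contact_force': array([ 0.57925931, -0.76174591, -0.79070492]), 'torque': array([-0.05291407,  0.0085547 , -0.01551989]), 'gripper_width': 85.07845374200156}
scene {'fovy': 51.32488560666938, 'cx': 318.5922570966123, 'cy': 239.55041277223245, 'camera_from_world': array([[-8.89249193e-01, -4.57399200e-01, -4.67382435e-03,
         5.68367480e+02],
       [ 2.78246339e-01, -5.49003992e-01,  7.88145667e-01,
        -1.88840176e+02],
       [-3
[... 354 characters left out ...]
   [ 9.97366956e-01,  2.02348210e-02,  6.96398361e-02,
        -6.15298439e+02],
       [-6.91318995e-02, -2.48026723e-02,  9.97299157e-01,
        -1.17360166e+03],
       [ 0.00000000e+00,  0.00000000e+00,  0.00000000e+00,
         1.00000000e+00]])}
wrist {'fovy': 62.192378897405234, 'cx': 319.2122859170101, 'cy': 239.94655055147382, 'tool_from_camera': array([[ 9.99999611e-01,  5.54560341e-04, -6.86549938e-04,
        -6.41240702e-01],
       [ 3.37093334e-04, -9.58945121e-01, -2.83591505e-01,
        -7.30244611e+01],
       [-8.15632315e-04,  2.83591163e-01, -9.58944934e-01,
        -1.42675388e+02],
       [ 0.00000000e+00,  0.00000000e+00,  0.00000000e+00,
         1.00000000e+00]])}
```

View pics/scene0.png

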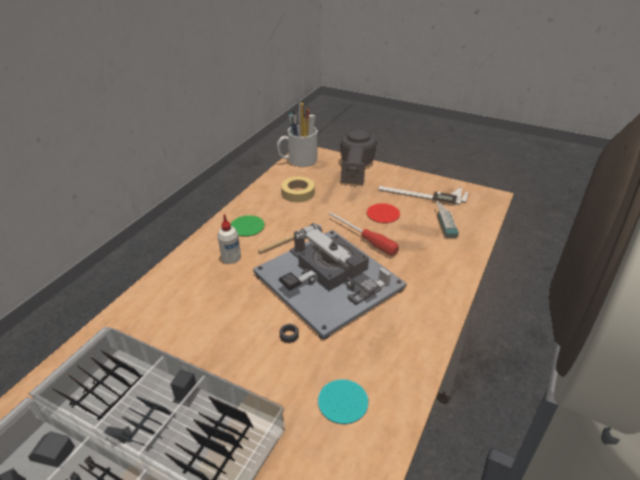

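View pics/top0.png

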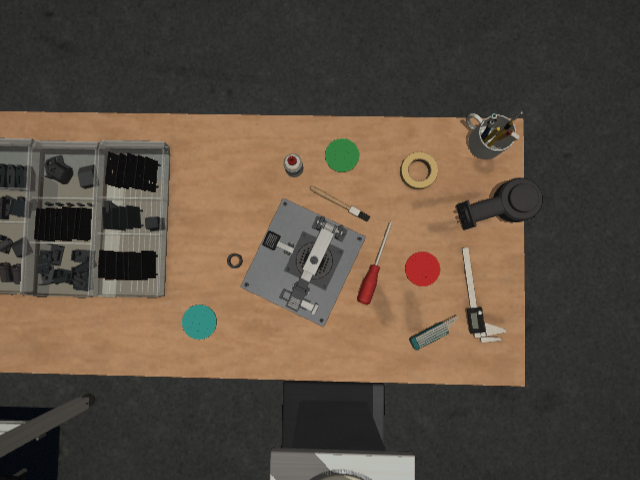

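View pics/wrist0.png

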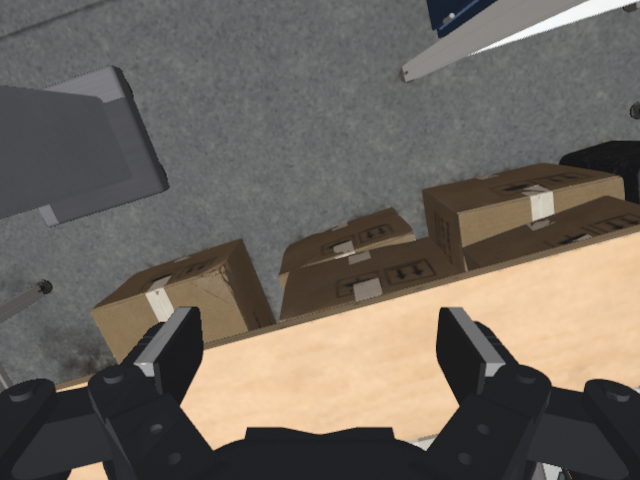

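```bash
cat >> h.py <<'E'
def f_of(c): return 240/np.tan(np.radians(c['fovy']/2))
def ray(c,u,v,z):
    T=np.array(c['camera_from_world']);f=f_of(c)
    d=np.array([(u-c['cx'])/f,-(v-c['cy'])/f,-1.]);R=T[:3,:3];o=-R.T@T[:3,3];d=R.T@d
    return o+d*(z-o[2])/d[2]
def proj(c,p):
    T=np.array(c['camera_from_world']);f=f_of(c);q=T[:3,:3]@np.array(p,float)+T[:3,3]
    return np.array([c['cx']+f*q[0]/-q[2],c['cy']-f*q[1]/-q[2]])
def crop(f,o,x0,y0,x1,y1,k):
    cv2.imwrite('pics/'+o,cv2.resize(cv2.imread('pics/'+f)[y0:y1,x0:x1],None,fx=k,fy=k,interpolation=cv2.INTER_CUBIC))
E
python3 - <<'E'
from h import *
crop('top0.png','topc.png',225,180,405,330,4)
crop('scene0.png','scenec.png',230,200,430,350,4)
E
```

```text
(no output)
```

View pics/topc.png

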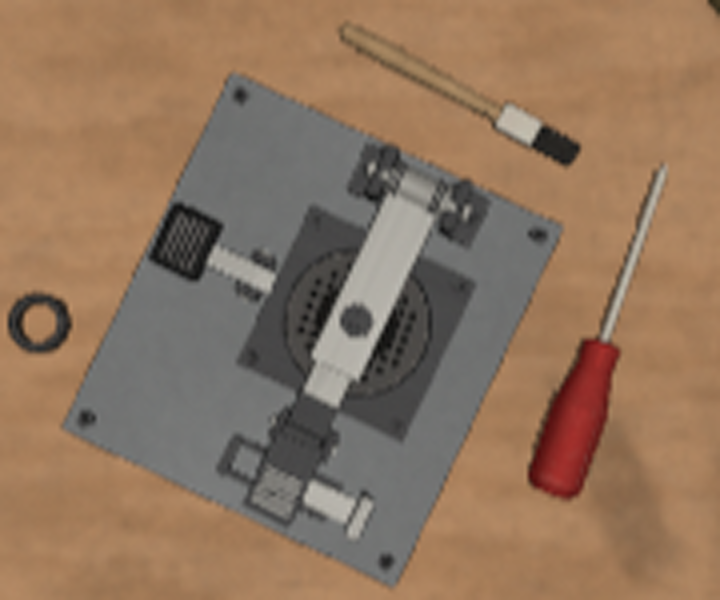

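View pics/scenec.png

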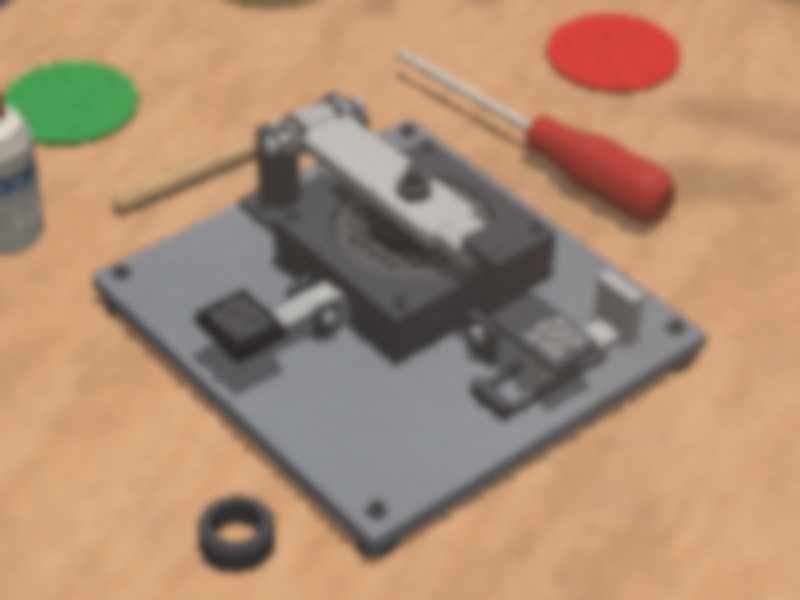

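```bash
cat > m.py <<'E'
from h import *
import pickle
c=pickle.load(open('top0.pkl','rb'))
g=lambda u,v,z: ray(c,225+(u+.5)/4-.5,180+(v+.5)/4-.5,z)
P=np.array([g(*p,18)[:2] for p in [(233,72),(562,228),(395,585),(63,430)]])
F=np.array([[99,125],[99,-81],[-123,-81],[-123,125]],float)
pc,fc=P.mean(0),F.mean(0);A=(F-fc).T@(P-pc)
th=np.arctan2(A[0,1]-A[1,0],A[0,0]+A[1,1]);R=np.array([[np.cos(th),-np.sin(th)],[np.sin(th),np.cos(th)]])
t=pc-R@fc
print('th',np.degrees(th),'t',t,'res',(P-(F@R.T+t)).round(1).tolist(),P.round(1).tolist())
for n,p,z in [('key',(186,242),46),('tab',(276,492),46),('lugtop',(361,515),49),('lug a',(366,492),49),('lug b',(354,538),49),('ring',(40,322),16),('disc',(358,322),44)]:
    w=g(*p,z);print(n,w.round(1),'fix',(R.T@(w[:2]-t)).round(1))
E
python3 m.py
python3 - <<'E'
from h import *;import pickle
c=pickle.load(open('scene0.pkl','rb'))
g=lambda u,v,z: ray(c,230+(u+.5)/4-.5,200+(v+.5)/4-.5,z).round(1)
print('tab',g(556,335,46),'key',g(242,318,46),'lugtop',g(620,283,49),'cBL',g(373,545,18),'cBR',g(705,335,18),'cTL',g(95,280,18),'ring',g(236,517,16))
E
```

```text
th -23.975008816221678 t [572.18351237  68.57518516] res [[-0.7, -0.9], [-1.2, 1.7], [2.2, 0.6], [-0.4, -1.4]] [[712.8, 141.7], [628.5, -44.0], [429.1, 45.1], [510.2, 231.4]]
key [614.5 163.1  46. ] fix [  0.2 103.6]
tab [479.9 110.8  46. ] fix [-101.5    1. ]
lugtop [468.7  64.5  49. ] fix [-92.9 -45.8]
lug a [481.1  62.1  49. ] fix [-80.6 -43. ]
lug b [456.3  68.   49. ] fix [-105.6  -47.6]
ring [570.1 246.4  16. ] fix [-74.2 161.7]
disc [572.8  68.3  44. ] fix [0.7 0. ]
tab [479.6 110.5  46. ] key [612.8 165.3  46. ] lugtop [465.6  67.2  49. ] cBL [508.6 237.6  18. ] cBR [426.7  49.9  18. ] cTL [707.2 148.1  18. ] ring [569.3 248.9  16. ]
```

```bash
python3 -m crank '{"xyz":[[1.35,-2.9,0],[1.35,-2.9,0],[1.35,-2.9,0],[1.35,-2.9,0],[1.35,-2.9,0],[1.35,-2.9,0],[1.35,-2.9,0],[1.35,-2.9,0],[1.35,-2.9,0],[1.35,-2.9,0]],"delta_rot":[[0,0,-0.72],[0,0,-0.72],[0,0,-0.72],[0,0,-0.72],[0,0,-0.72],[0,0,-0.72],[0,0,-0.72],[0,0,-0.72],[0,0,-0.72],[0,0,-0.72]]}' 1
python3 -m crank '{"xyz":[[1.35,-2.9,0],[1.35,-2.9,0],[1.35,-2.9,0],[1.35,-2.9,0],[1.35,-2.9,0],[1.35,-2.9,0],[1.35,-2.9,0],[1.35,-2.9,0],[1.35,-2.9,0],[0,0,0]],"delta_rot":[[0,0,0],[0,0,0],[0,0,0],[0,0,0],[0,0,0],[0,0,0],[0,0,0],[0,0,0],[0,0,0],[0,0,0]]}'
python3 - <<'E'
from h import *
s=env.state();print(s['clock'],s['ee_pos'],s['ee_rot'],s['contact_force'],s['gripper_width'],s['qpos'])
snap('wrist','w1.png')
E
```

```text
clock: 0.98
ee_pos: [323.5, 330.5, 231.2]
ee_rot: [[0.408, 0.913, -0.0], [0.913, -0.408, -0.0], [-0.0, -0.0, -1.0]]
contact_force: [0.3, 0.7, 0.5]
gripper_width: 0.0
clock: 1.82
ee_pos: [446.8, 64.7, 231.4]
ee_rot: [[0.415, 0.91, 0.001], [0.91, -0.415, -0.003], [-0.002, 0.002, -1.0]]
contact_force: [1.1, -0.9, -0.6]
gripper_width: -0.1
1.8167 [446.80876818  64.67915639 231.35883919] [[ 0.41495604  0.90984057  0.00127706]
 [ 0.90983977 -0.41495215 -0.00251233]
 [-0.0017559   0.00220442 -0.99999603]] [ 1.0952042  -0.85411091 -0.58862714] -0.12173201364542625 [-0.15888273  0.11412428 -0.04991601  2.03778093  0.01005839  0.98912212
  0.9289072 ]
```

View pics/w1.png

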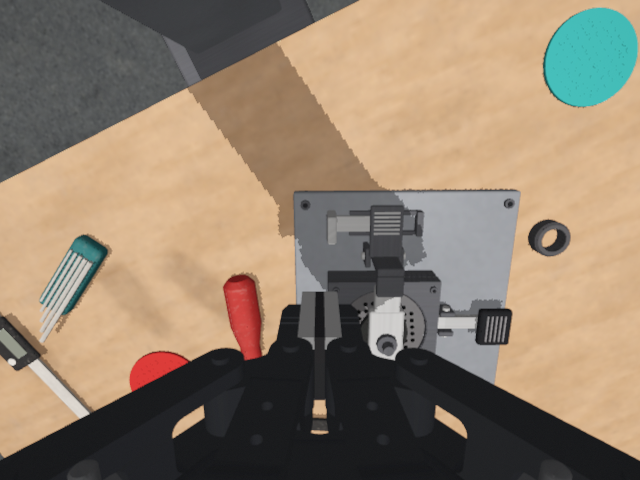

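```bash
cat >> h.py <<'E'
def wray(c,s,u,v,z):
    f=f_of(c);T=np.array(c['tool_from_camera']);R=np.array(s['ee_rot'])
    d=R@T[:3,:3]@np.array([(u-c['cx'])/f,-(v-c['cy'])/f,-1.]);o=R@T[:3,3]+s['ee_pos']
    return o+d*(z-o[2])/d[2]
th=np.radians(-23.975);RF=np.array([[np.cos(th),-np.sin(th)],[np.sin(th),np.cos(th)]]);tF=np.array([572.18,68.58])
tofix=lambda w:RF.T@(np.array(w)[:2]-tF)
toworld=lambda p:RF@np.array(p,float)+tF
E
python3 - <<'E'
from h import *
crop('w1.png','w1c.png',280,180,440,300,5)
import pickle
s=env.state();c=pickle.load(open('wrist0.pkl','rb'))
for n,u,v,z in [('lug outer near',328,212,49),('lug outer far',328,243,49),('tab',387,221,46),('key',493,326,46),('plate BR',294,191,18),('plate BL',519,190,18)]:
    w=wray(c,s,u,v,z);print(n,w.round(1),tofix(w).round(1))
f=f_of(c);T=np.array(c['tool_from_camera']);p=np.linalg.inv(T)@[0,0,0,1];print('tip px',c['cx']+f*p[0]/-p[2],c['cy']-f*p[1]/-p[2],-p[2])
E
```

```text
lug outer near [447.3  74.4  49. ] [-116.4  -45.4]
lug outer far [472.   63.4  49. ] [-89.4 -45.5]
tab [475.8 116.5  46. ] [-107.6    4.6]
key [608.3 168.5  46. ] [ -7.6 106. ]
plate BR [423.6  52.2  18. ] [-129.1  -75.3]
plate BL [506.5 236.8  18. ] [-128.4  127. ]
tip px 320.60028080461245 314.6264265864472 157.52739779682628
```

View pics/w1c.png

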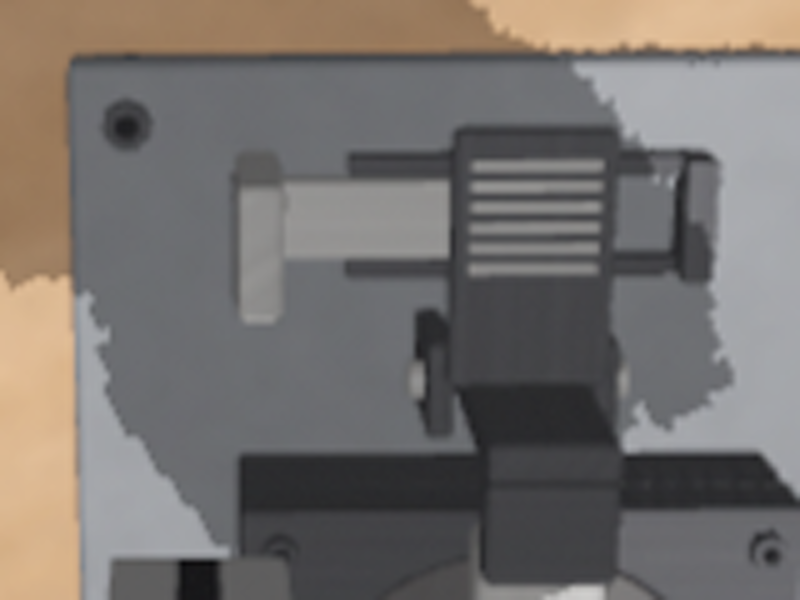

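```bash
cat > w.py <<'E'
from h import *
import sys
s=env.state();print(s['clock'],s['ee_pos'].round(1),s['ee_rot'].round(4).tolist(),np.abs(s['qvel']).max(),s['contact_force'].round(2),tofix(s['ee_pos']))
c=snap('wrist',sys.argv[1]);import pickle;pickle.dump((s,c),open('w.pkl','wb'))
s=env.state();print(s['clock'],s['ee_pos'].round(1))
E
python3 w.py w2.png; python3 w.py w3.png; python3 -c "
from h import *
crop('w3.png','w3c.png',240,140,560,360,2.5)"
```

```text
1.8667 [445.6  67.7 231.2] [[0.4133, 0.9106, 0.0001], [0.9106, -0.4133, -0.0009], [-0.0008, 0.0004, -1.0]] 0.06879192759548983 [-0.06  0.97 -0.3 ] [-115.30732301  -52.20212273]
1.9167 [444.8  69.9 231.1]
1.9167 [444.8  69.9 231.1] [[0.4104, 0.9119, -0.0006], [0.9119, -0.4104, -0.0], [-0.0003, -0.0005, -1.0]] 0.0413436530448128 [-0.2   0.64 -0.03] [-116.94712069  -50.52307541]
1.9667 [444.4  71.3 231.1]
```

View pics/w3c.png

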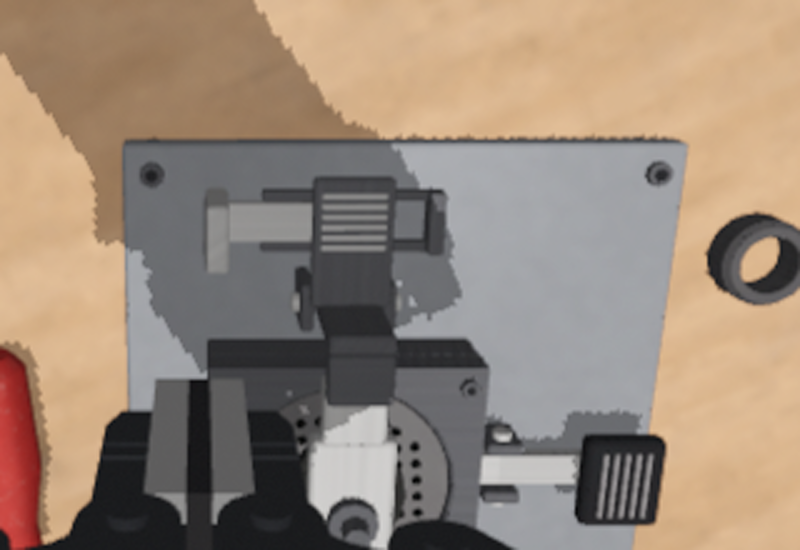

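```bash
cat > wm.py <<'E'
from h import *
import pickle
s,c=pickle.load(open('w.pkl','rb'))
for n,u,v,z in [('lug outer near',205,190,49),('lug outer far',207,272,49),('tab',355,222,46),('key',621,480,46),('plate BR',124,141,18),('plate BL',687,141,18),('ring',762,258,16)]:
    w=wray(c,s,240+u/2.5,140+v/2.5,z);print(n,w.round(1),tofix(w).round(1))
E
python3 wm.py
```

```text
lug outer near [447.4  70.7  49. ] [-114.8  -48.8]
lug outer far [474.   59.5  49. ] [-86.  -48.2]
tab [479.3 112.5  46. ] [-102.7    2.3]
key [611.1 165.5  46. ] [ -3.8 104.4]
plate BR [425.5  48.7  18. ] [-126.   -77.8]
plate BL [509.1 234.2  18. ] [-125.   125.7]
ring [564.4 248.   16. ] [-80.  160.8]
```

```bash
python3 - <<'E'
from h import *
s=env.state();print(s['clock'],s['ee_pos'],s['contact_force'])
for p in [(-95,-72),(-95,-24),(-103,1),(-103,60),(-2,104)]:
    print(p,toworld(p).round(1))
print(toworld((-95,-72))-[444.7,71.06])
E
```

```text
1.9667 [444.36904776  71.2704429  231.08693244] [0.12336416 0.97990593 1.13322733]
(-95, -72) [456.1  41.4]
(-95, -24) [475.6  85.3]
(-103, 1) [478.5 111.3]
(-103, 60) [502.4 165.3]
(-2, 104) [612.6 164.4]
[ 11.41999428 -29.66593518]
```

```bash
python3 -m crank '{"xyz":[[0.38,-0.99,-1.5],[0.38,-0.99,-1.5],[0.38,-0.99,-1.5],[0,0,-2.2],[0,0,-2.2],[0,0,-2.2],[0,0,-2.2],[0,0,-2.0],[0,0,-1.8],[0,0,0]],"delta_rot":[[0,0,0],[0,0,0],[0,0,0],[0,0,0],[0,0,0],[0,0,0],[0,0,0],[0,0,0],[0,0,0],[0,0,0]]}'
python3 -m crank '{"xyz":[[0,0,-1],[0,0,0],[0,0,0]],"delta_rot":[[0,0,0],[0,0,0],[0,0,0]]}'
python3 w.py w4.png
```

```text
clock: 2.8
ee_pos: [452.9, 43.0, 57.4]
ee_rot: [[0.404, 0.915, -0.006], [0.915, -0.405, 0.0], [-0.002, -0.006, -1.0]]
contact_force: [-0.0, 0.3, 0.3]
gripper_width: 0.1
clock: 3.05
ee_pos: [456.3, 42.1, 50.7]
ee_rot: [[0.406, 0.914, 0.0], [0.914, -0.406, 0.0], [0.0, 0.0, -1.0]]
contact_force: [0.2, 0.3, 0.8]
gripper_width: 0.2
3.05 [456.3  42.1  50.7] [[0.4065, 0.9137, 0.0003], [0.9137, -0.4065, 0.0003], [0.0004, 0.0002, -1.0]] 0.014249145734379047 [0.23 0.35 0.75] [-95.11199123 -71.31661373]
3.1 [456.6  41.9  51. ]
```

View pics/w4.png

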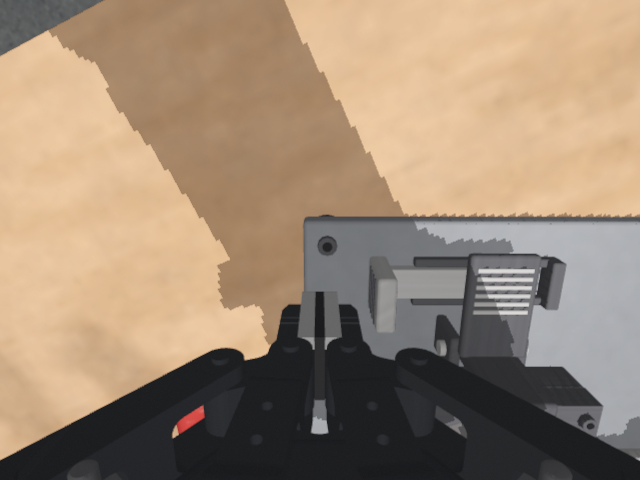

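```bash
python3 -m crank '{"xyz":[[0,0,-1],[0,0,-1],[0.122,0.274,0],[0.122,0.274,0],[0.122,0.274,0],[0,0,0]],"delta_rot":[[0,0,0],[0,0,0],[0,0,0],[0,0,0],[0,0,0],[0,0,0]]}'
python3 -m crank '{"xyz":[[0.081,0.183,0],[0.081,0.183,0],[0.081,0.183,0],[0,0,0]],"delta_rot":[[0,0,0],[0,0,0],[0,0,0],[0,0,0]]}'
python3 -m crank '{"xyz":[[0.081,0.183,0],[0.081,0.183,0],[0.081,0.183,0],[0,0,0],[0,0,0]],"delta_rot":[[0,0,0],[0,0,0],[0,0,0],[0,0,0],[0,0,0]]}'
python3 w.py w5.png
```

```text
clock: 3.6
ee_pos: [460.1, 50.5, 30.4]
ee_rot: [[0.406, 0.914, 0.0], [0.914, -0.406, 0.0], [0.0, 0.0, -1.0]]
contact_force: [-0.1, 0.1, 0.1]
gripper_width: 0.4
clock: 3.93
ee_pos: [462.4, 55.4, 30.4]
ee_rot: [[0.407, 0.913, 0.0], [0.913, -0.407, 0.0], [0.0, 0.0, -1.0]]
contact_force: [-0.6, -1.0, 0.7]
gripper_width: -0.1
clock: 4.35
ee_pos: [464.9, 61.2, 30.4]
ee_rot: [[0.407, 0.913, 0.001], [0.913, -0.407, 0.0], [0.001, 0.0, -1.0]]
contact_force: [0.0, 0.5, -0.3]
gripper_width: 0.3
4.35 [464.9  61.2  30.4] [[0.4069, 0.9135, 0.0006], [0.9135, -0.4069, 0.0005], [0.0006, 0.0003, -1.0]] 0.002035122605528933 [ 0.03  0.51 -0.31] [-94.9804853  -50.36815747]
4.4 [464.9  61.1  30.4]
```

View pics/w5.png

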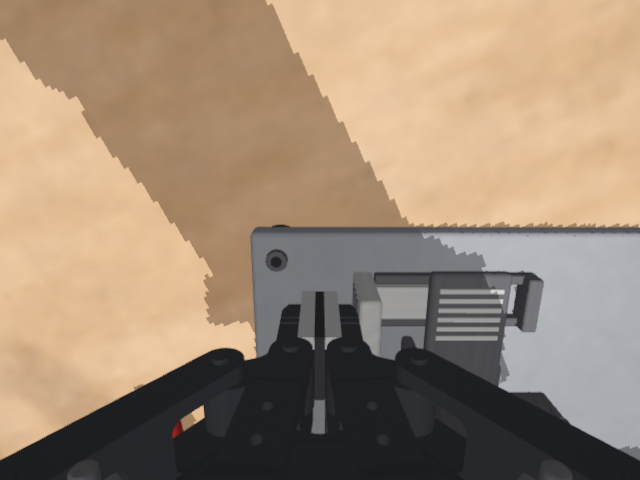

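```bash
python3 -m crank '{"xyz":[[0.081,0.183,0],[0.081,0.183,0],[0.081,0.183,0],[0.081,0.183,0],[0,0,0],[0,0,0]],"delta_rot":[[0,0,0],[0,0,0],[0,0,0],[0,0,0],[0,0,0],[0,0,0]]}'
python3 -m crank '{"xyz":[[0.081,0.183,0],[0.081,0.183,0],[0.081,0.183,0],[0.081,0.183,0],[0,0,0],[0,0,0]],"delta_rot":[[0,0,0],[0,0,0],[0,0,0],[0,0,0],[0,0,0],[0,0,0]]}'
python3 w.py w6.png
```

```text
clock: 4.9
ee_pos: [467.7, 67.5, 30.3]
ee_rot: [[0.408, 0.913, -0.0], [0.913, -0.408, -0.001], [-0.001, -0.0, -1.0]]
contact_force: [-1.2, -3.7, 2.3]
gripper_width: -0.2
clock: 5.4
ee_pos: [467.7, 67.9, 30.1]
ee_rot: [[0.412, 0.911, -0.007], [0.911, -0.413, -0.008], [-0.01, -0.004, -1.0]]
contact_force: [-8.0, -20.9, 15.1]
gripper_width: -0.1
5.4 [467.7  67.9  30.1] [[0.4125, 0.9109, -0.0074], [0.9109, -0.4125, -0.0076], [-0.01, -0.0036, -0.9999]] 0.00291668724379472 [ -8.03 -20.92  15.14] [-95.23031077 -43.09037128]
5.45 [467.7  67.9  30. ]
```

View pics/w6.png

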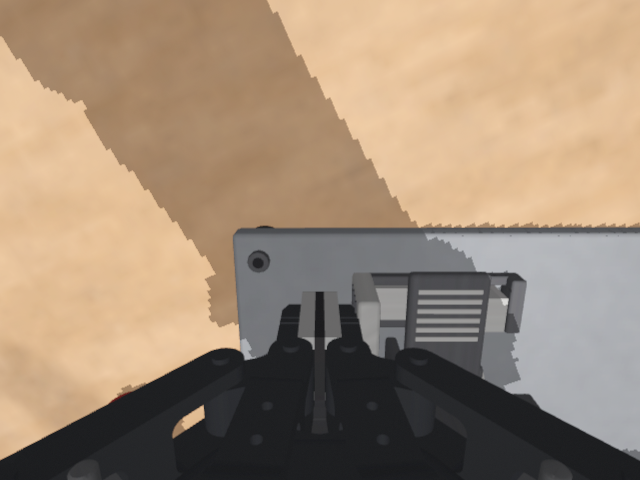

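```bash
python3 - <<'E'
from h import *
crop('w6.png','w6c.png',340,240,540,390,4)
c=snap('top','top6.png');crop('top6.png','top6c.png',245,240,345,340,6)
c=snap('scene','sc6.png');crop('sc6.png','sc6c.png',310,240,430,330,6)
E
```

```text
(no output)
```

View pics/w6c.png

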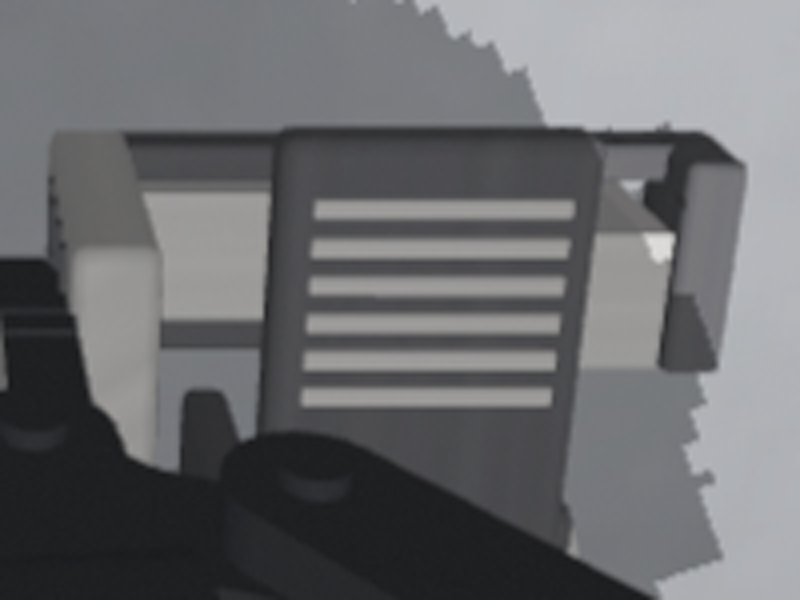

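View pics/sc6c.png

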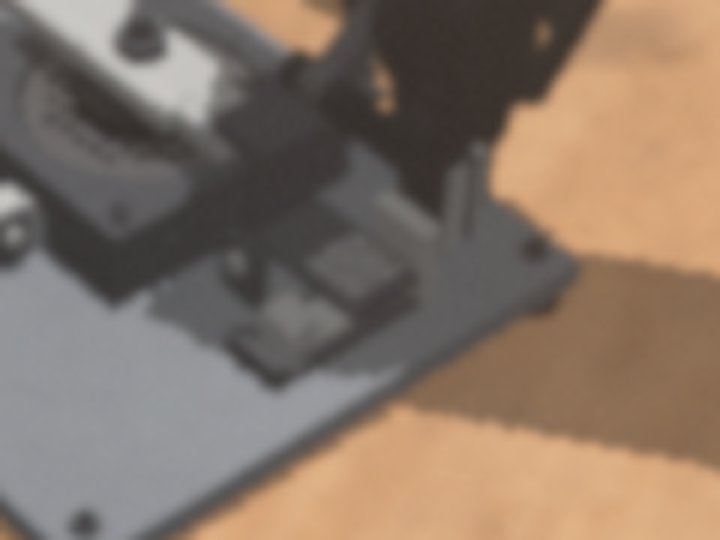

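View pics/top6c.png

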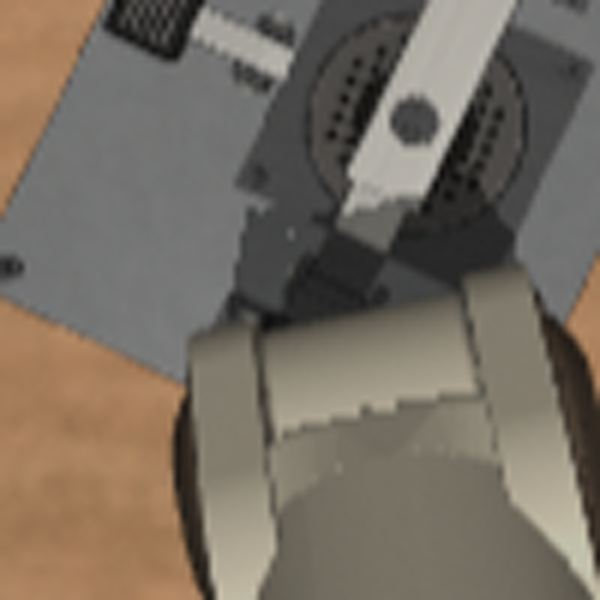

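```bash
python3 -m crank '{"xyz":[[-0.405,-0.915,0],[-0.405,-0.915,0],[0,0,1.5],[0,0,2],[0,0,2],[0.34,1.375,0],[0.34,1.375,0],[0.34,1.375,0],[0.34,1.375,0],[0,0,0]],"delta_rot":[[0,0,0],[0,0,0],[0,0,0],[0,0,0],[0,0,0],[0,0,0],[0,0,0],[0,0,0],[0,0,0],[0,0,0]]}'
python3 -m crank '{"xyz":[[0,0,-1],[0,0,-0.5],[0,0,0],[0,0,0],[0,0,0]],"delta_rot":[[0,0,0],[0,0,0],[0,0,0],[0,0,0],[0,0,0]]}'
python3 w.py w7.png
```

```text
clock: 6.38
ee_pos: [477.5, 116.3, 85.7]
ee_rot: [[0.403, 0.915, 0.002], [0.915, -0.403, 0.003], [0.004, 0.001, -1.0]]
contact_force: [-0.1, 0.2, -0.3]
gripper_width: -0.2
clock: 6.8
ee_pos: [476.3, 111.2, 70.0]
ee_rot: [[0.408, 0.913, -0.001], [0.913, -0.408, -0.0], [-0.001, -0.001, -1.0]]
contact_force: [-0.5, -0.9, 0.3]
gripper_width: -0.1
6.8 [476.3 111.2  70. ] [[0.4083, 0.9128, -0.0007], [0.9128, -0.4083, -0.0003], [-0.0006, -0.0005, -1.0]] 0.007558310880796126 [-0.53 -0.86  0.25] [-1.04881948e+02 -1.27672893e-02]
6.85 [476.6 111.4  70.2]
```

View pics/w7.png

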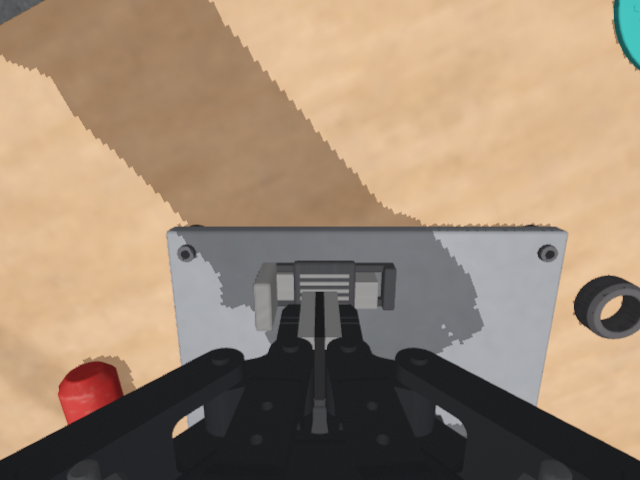

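```bash
python3 -m crank '{"xyz":[[0,0,-1],[0,0,-1],[0,0,-0.3],[0,0,-0.3],[0,0,-0.3],[0,0,0],[0,0,0]],"delta_rot":[[0,0,0],[0,0,0],[0,0,0],[0,0,0],[0,0,0],[0,0,0],[0,0,0]]}'
python3 -m crank '{"xyz":[[0,0,-0.2],[0,0,-0.2],[0,0,0],[0,0,0]],"delta_rot":[[0,0,0],[0,0,0],[0,0,0],[0,0,0]]}'
python3 w.py w8.png
python3 -c "
from h import *
c=snap('scene','sc8.png');crop('sc8.png','sc8c.png',230,140,430,340,3)"
```

```text
clock: 7.43
ee_pos: [475.5, 112.1, 41.0]
ee_rot: [[0.407, 0.914, -0.002], [0.914, -0.407, -0.0], [-0.001, -0.002, -1.0]]
contact_force: [-4.4, 1.1, 4.0]
gripper_width: -0.0
clock: 7.77
ee_pos: [475.8, 112.3, 37.2]
ee_rot: [[0.407, 0.913, -0.001], [0.913, -0.407, 0.0], [-0.0, -0.001, -1.0]]
contact_force: [-5.0, 1.7, 4.9]
gripper_width: -0.0
7.7667 [475.8 112.3  37.2] [[0.4068, 0.9135, -0.0013], [0.9135, -0.4068, 0.0001], [-0.0005, -0.0013, -1.0]] 0.003014025054401301 [-5.01  1.71  4.93] [-105.85016533    0.74359452]
7.8167 [475.8 112.3  37.3]
```

View pics/sc8c.png

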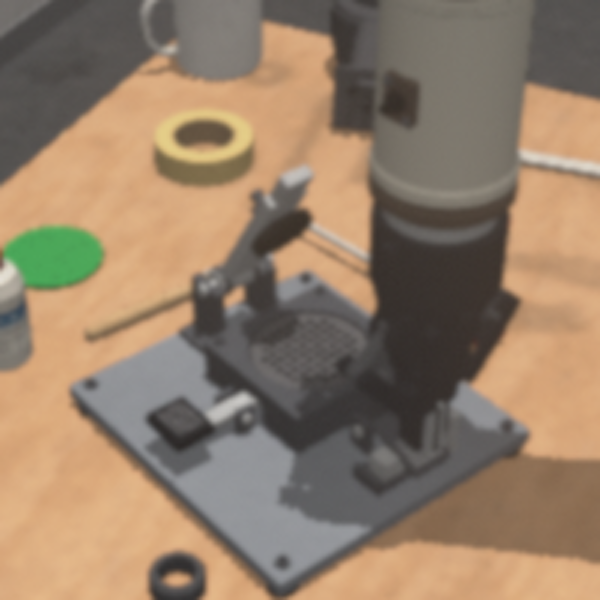

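View pics/w8.png

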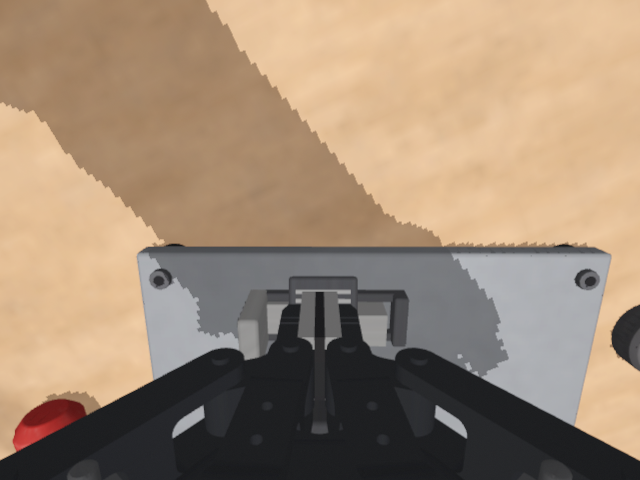

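```bash
python3 -m crank '{"xyz":[[0,0,0],[0,0,0],[0,0,0],[0,0,0],[0,0,0],[0,0,0],[0,0,1],[0,0,2],[0,0,2],[0,0,2]],"delta_rot":[[0,0,0],[0,0,0],[0,0,0],[0,0,0],[0,0,0],[0,0,0],[0,0,0],[0,0,0],[0,0,0],[0,0,0]]}'
python3 -m crank '{"xyz":[[0.41,0.91,1],[0.82,1.82,1],[0.82,1.82,0],[0.7,1.55,0],[0,0,0],[0,0,0],[0,0,0]],"delta_rot":[[0,0,0],[0,0,0],[0,0,0],[0,0,0],[0,0,0],[0,0,0],[0,0,0]]}'
python3 w.py w9.png
python3 -c "
from h import *
c=snap('scene','sc9.png');crop('sc9.png','sc9c.png',230,140,430,340,3)
crop('w9.png','w9c.png',100,150,420,390,2.5)"
```

```text
clock: 8.7
ee_pos: [478.2, 111.7, 109.1]
ee_rot: [[0.408, 0.913, 0.003], [0.913, -0.408, 0.0], [0.001, 0.003, -1.0]]
contact_force: [1.5, -0.2, 0.6]
gripper_width: 0.1
clock: 9.28
ee_pos: [504.6, 172.0, 127.7]
ee_rot: [[0.408, 0.913, 0.001], [0.913, -0.408, -0.001], [-0.0, 0.001, -1.0]]
contact_force: [-0.2, 0.0, -0.5]
gripper_width: 0.0
9.2833 [504.6 172.  127.7] [[0.4079, 0.913, 0.0011], [0.913, -0.4079, -0.0005], [-0.0, 0.0012, -1.0]] 0.015602680871348692 [-0.16  0.02 -0.48] [-103.78623756   67.01571126]
9.3333 [504.3 171.6 127.5]
```

View pics/sc9c.png

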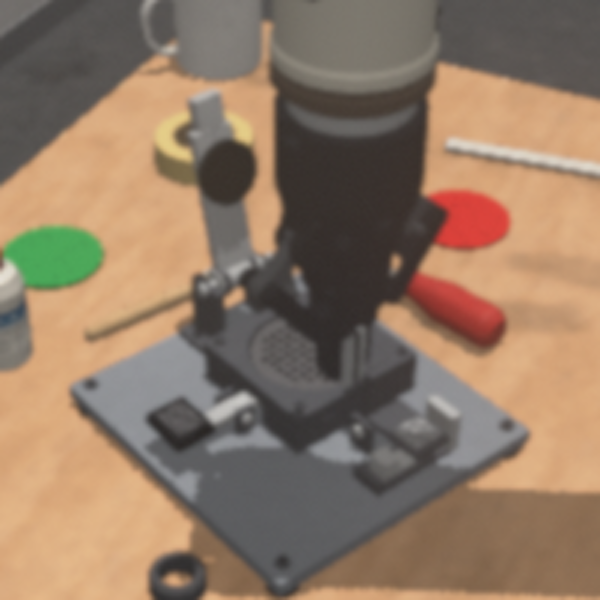

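View pics/w9c.png

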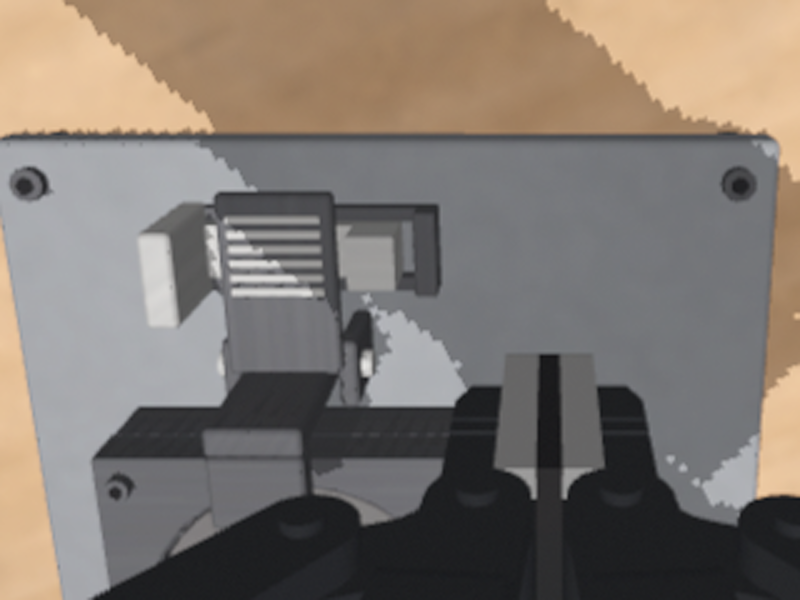

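```bash
python3 - <<'E'
from h import *
import pickle
s,c=pickle.load(open('w.pkl','rb'))
for n,u,v,z in [('lug out a',139,236,49),('lug out b',149,326,49),('lug in a',172,236,49),('lug in b',180,326,49),('tab L',217,200,46),('tab R',334,200,46),('plate BL',778,140,18),('plate BR',0,137,18),('holeL',28,184,18),('holeR',738,184,18)]:
    w=wray(c,s,100+u/2.5,150+v/2.5,z);print(n,w.round(1),tofix(w).round(1))
E
python3 - <<'E'
from h import *
import pickle
s,c=pickle.load(open('w.pkl','rb'))
# w3 pose
s=dict(ee_pos=np.array([444.8,69.9,231.1]),ee_rot=np.array([[0.4104,0.9119,-0.0006],[0.9119,-0.4104,0],[-0.0003,-0.0005,-1]]))
for n,u,v,z in [('lug out a',206,213,49),('lug out b',207,272,49),('lug in b',228,272,49),('tab L',313,180,46),('tab R',395,180,46),('plate BR',124,141,18),('holeL',151,174,18),('holeR',658,174,18)]:
    w=wray(c,s,240+u/2.5,140+v/2.5,z);print(n,w.round(1),tofix(w).round(1))
E
```

```text
lug out a [461.2  86.5  49. ] [-108.7  -28.8]
lug out b [481.6  77.1  49. ] [-86.2 -29.1]
lug in a [464.3  93.5  49. ] [-108.7  -21.1]
lug in b [484.7  83.8  49. ] [-86.2 -21.6]
tab L [461.3 106.1  46. ] [-116.5  -10.8]
tab R [472.5 131.   46. ] [-116.5   16.5]
plate BL [509.4 234.2  18. ] [-124.7  125.8]
plate BR [426.7  51.5  18. ] [-125.9  -74.7]
holeL [440.3  51.3  18. ] [-113.4  -69.4]
holeR [516.1 220.6  18. ] [-113.   116.1]
lug out a [454.8  67.7  49. ] [-106.9  -48.5]
lug out b [474.   59.5  49. ] [-86.  -48.2]
lug in b [476.9  66.1  49. ] [-86. -41.]
tab L [459.9 105.   46. ] [-117.4  -12.4]
tab R [471.2 130.1  46. ] [-117.3   15.2]
plate BR [425.5  48.7  18. ] [-125.9  -77.8]
holeL [440.5  52.4  18. ] [-113.7  -68.3]
holeR [516.5 221.1  18. ] [-112.8  116.7]
```

```bash
python3 -m crank '{"xyz":[[0.75,1.69,0],[0.75,1.69,0],[1.55,-0.69,0],[1.55,-0.69,0],[1.55,-0.69,0],[1.55,-0.69,0],[1.55,-0.69,0],[1.6,-0.69,0],[0,0,0],[0,0,0]],"delta_rot":[[0,0,0],[0,0,0],[0,0,0],[0,0,0],[0,0,0],[0,0,0],[0,0,0],[0,0,0],[0,0,0],[0,0,0]]}'
python3 -m crank '{"xyz":[[0,0,-1.5],[0,0,-2],[0,0,-1.5],[0,0,-1],[0,0,0],[0,0,0],[0,0,0]],"delta_rot":[[0,0,0],[0,0,0],[0,0,0],[0,0,0],[0,0,0],[0,0,0],[0,0,0]]}'
python3 w.py w10.png
```

```text
clock: 10.22
ee_pos: [612.8, 163.5, 127.0]
ee_rot: [[0.41, 0.912, -0.0], [0.912, -0.41, -0.001], [-0.001, -0.0, -1.0]]
contact_force: [-0.8, 0.4, -0.5]
gripper_width: -0.1
clock: 10.8
ee_pos: [612.9, 165.8, 68.2]
ee_rot: [[0.407, 0.913, 0.001], [0.913, -0.407, 0.0], [0.001, 0.001, -1.0]]
contact_force: [1.0, -0.4, 0.8]
gripper_width: -0.3
10.8 [612.9 165.8  68.2] [[0.407, 0.9134, 0.0011], [0.9134, -0.407, 0.0005], [0.0009, 0.0008, -1.0]] 0.011346982991040795 [ 1.04 -0.37  0.77] [ -2.25411636 105.40144666]
10.85 [613.3 165.8  68.5]
```

View pics/w10.png

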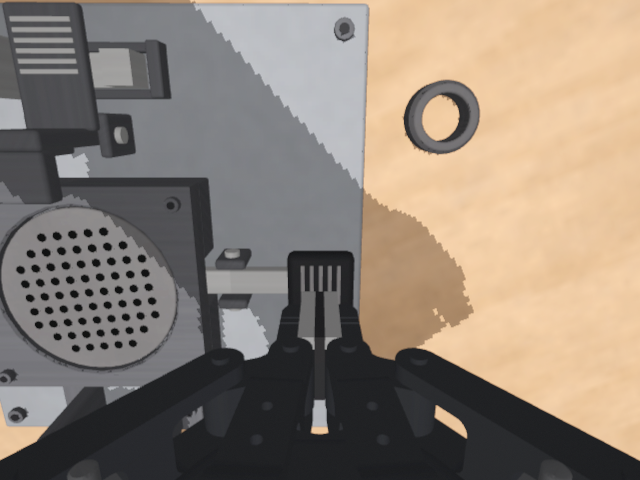

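```bash
python3 - <<'E'
from h import *
import pickle
s,c=pickle.load(open('w.pkl','rb'))
for u,v in [(320,255),(290,262),(352,262)]: print(tofix(wray(c,s,u,v,46)).round(1))
E
python3 -m crank '{"xyz":[[0,0,-1],[0,0,-1],[0,0,-0.3],[0,0,-0.3],[0,0,0],[0,0,0]],"delta_rot":[[0,0,0],[0,0,0],[0,0,0],[0,0,0],[0,0,0],[0,0,0]]}'
```

```text
[-19.6 105.1]
[-16.3  92. ]
[-16.3 119.2]
clock: 11.35
ee_pos: [613.3, 166.4, 41.8]
ee_rot: [[0.407, 0.914, 0.001], [0.914, -0.407, 0.001], [0.002, 0.001, -1.0]]
contact_force: [0.1, 2.5, 5.0]
gripper_width: -0.4
```

```bash
python3 -m crank '{"xyz":[[0,0,-0.2],[0,0,-0.2],[0,0,0],[0,0,0]],"delta_rot":[[0,0,0],[0,0,0],[0,0,0],[0,0,0]]}'
python3 -m crank '{"xyz":[[0,0,-0.2],[0,0,0],[0,0,0]],"delta_rot":[[0,0,0],[0,0,0],[0,0,0]]}'
```

```text
clock: 11.68
ee_pos: [613.6, 166.9, 39.5]
ee_rot: [[0.407, 0.914, 0.002], [0.914, -0.407, 0.002], [0.003, 0.001, -1.0]]
contact_force: [-2.1, 3.1, 13.3]
gripper_width: 0.0
clock: 11.93
ee_pos: [613.8, 167.0, 39.1]
ee_rot: [[0.407, 0.914, 0.003], [0.914, -0.407, 0.002], [0.003, 0.002, -1.0]]
contact_force: [-6.3, 0.9, 24.7]
gripper_width: -0.1
```

```bash
python3 -m crank '{"xyz":[[0,0,0.1],[0,0,0],[0,0,0],[0,0,0],[0,0,0],[0,0,0]],"delta_rot":[[0,0,0],[0,0,0],[0,0,0],[0,0,0],[0,0,0],[0,0,0]]}'
python3 w.py w11.png
python3 -c "
from h import *
c=snap('scene','sc11.png');crop('sc11.png','sc11c.png',230,140,430,340,3)
c=snap('top','top11.png');crop('top11.png','top11c.png',225,140,405,330,3)"
```

```text
clock: 12.43
ee_pos: [613.7, 167.0, 39.3]
ee_rot: [[0.407, 0.914, 0.002], [0.914, -0.407, 0.002], [0.003, 0.001, -1.0]]
contact_force: [-3.6, 2.7, 19.2]
gripper_width: 0.1
12.4333 [613.7 167.   39.3] [[0.4066, 0.9136, 0.0025], [0.9136, -0.4066, 0.0019], [0.0027, 0.0015, -1.0]] 0.001631867667107138 [-3.61  2.67 19.2 ] [ -2.06339696 106.75557659]
12.4833 [613.7 166.9  39.3]
```

View pics/w11.png

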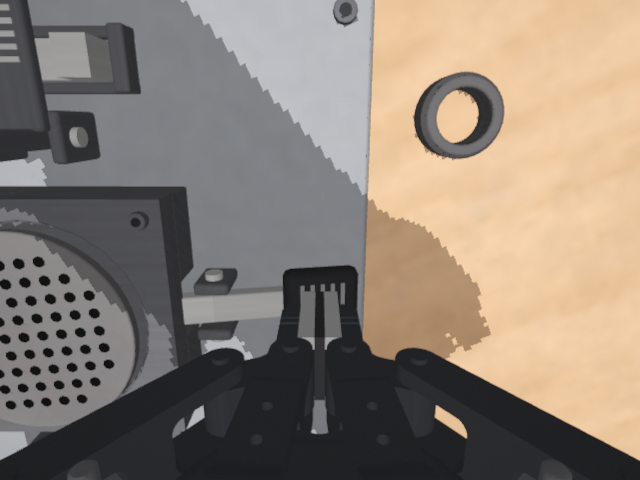

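View pics/sc11c.png

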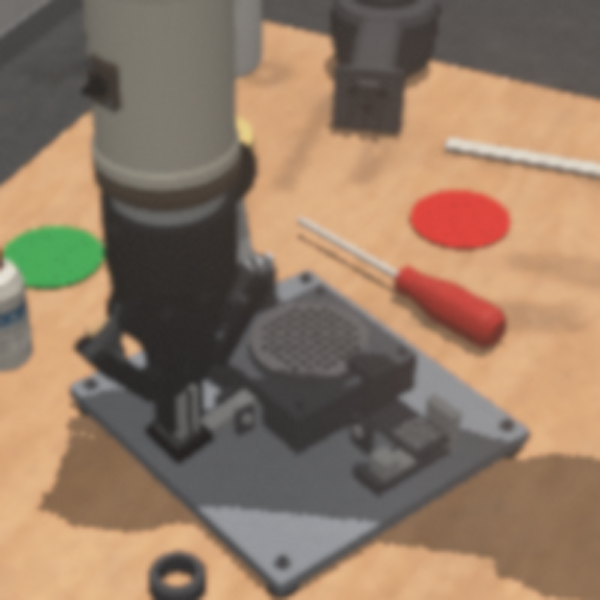

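View pics/top11c.png

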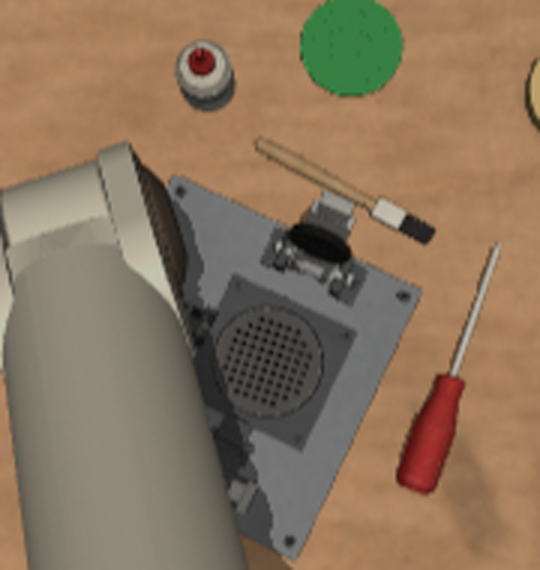

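```bash
python3 -c "
from plant import env
print(env.job_done())"
```

```text
the job is handed in; nothing more can be done
None
```

I did the three steps in the order asked and handed the job in at about 12.6 s, with the ejector key still held down. The hand-in reports no verdict.

- **Lock slide:** I pushed the lug along +y until it stopped dead, at about 22 N against the usual 1.5 N. The camera gave 18 to 20 mm of travel, depending on the reference used, and a few mm of gap was still visible between the block and the end of the guide. I judged the slide fully home from the hard stop and because the catch then pressed freely. The image measurement alone would not settle it.
- **Catch and clamp:** I pressed the tab about 9 mm, with about 5 N downward. The clamp arm sprang open, and the last pictures show it upright at the back.
- **Ejector key:** It is right down on its stop, with the fingertip at 39.3 mm (stop expected at 39 mm) and about 19 N holding it. I let off slightly after an earlier 25 N reading.
- **Disc and surroundings:** The last pictures show the disc standing proud of its nest. I did not measure its raised height. The ring, screwdriver, brush and glue bottle appear unmoved, judged by eye. The arm and fingers stayed clear of the disc.

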